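Clamp the flow cell shut with its lever bolt

ROBOT

A 7-joint arm with a two-finger parallel gripper is mounted at the origin on a cart in front of the work surface, level with it; the furniture and walls round the work are solid. World frame = base frame: x ahead of the robot, y to its left, z up, the work surface at z = 0. Lengths are in m, angles in rad, forces in N, time in s.
With the tool pointing down it reaches from about 0.4 to 0.875 m from the base axis. Payload 19.3 kg.
Tool frame: the origin (TCP) lies midway between the tips of the shut fingers; the grasp point (between the pads) lies 19 mm behind it; z points along the fingers, y is the line along which they close (so a half turn about z gives the same grasp; the last joint's range is limited). The gripper opens to 85 mm and grips with 20 to 120 N. Pads are 22 mm wide; open, the fingers measure 114 mm over their backs; the gripper's body (76 mm by 85 mm) begins 54 mm behind the grasp point. The pads swing forward as they close: fully open they stand 13 mm farther back than shut.
Start: joints at [1.056, 0.521, -0.036, 1.599, 0.021, 1.021, -0.113], TCP at [0.269, -0.564, 0.231] pointing down, gripper open.
Joint ranges: [-2.91, 2.91], [-0.3, 2.13], [-1.5, 1.42], [0.17, 2.43], [-1.26, 4.41], [0.16, 1.93], [-2.52, 2.52]. Speed limits (rad/s): [1.89, 1.89, 2.39, 2.39, 3.01, 3.01, 3.01].

INTERFACE

Orientations are given as [roll, pitch, yaw] about the fixed x, y, z axes, in that order (R = Rz(yaw) Ry(pitch) Rx(roll)).
In Python, from workcell import * gives the robot as it stands. The module is installed in compiled form; this text tells all that it offers.
- The arm moves only by the tool play_rows, never from a script. Its argument "deltas" is a list of rows, each a list of 7 numbers: the shift along the tool's x, y, z in units of 500 mm (1.0 is 500 mm), then the turn, a rotation vector about the tool's x, y, z in units of 120 degrees (1.0 is 120 degrees), then the closure, from 0 (fully open) to 1 (shut). A call has 1 to 10 rows; each row is the pose to reach, as a shift and turn from the pose commanded when the call began, along the tool's axes at that moment; what a row does not reach only later rows make up. A row lasts 1/10 s, in which the tool goes at most 50 mm and 8.59 degrees, less where a joint would pass 70% of its speed; a pose out of reach is approached as far as the arm can. A call with a number of a shift or a turn outside -1 to 1 is refused whole. A call with a gripper value outside its range is refused whole. The fingers move at their own pace and stop on an object; "newtons" is the grip in N (left out, the last holds). Time passes only in rows, so rows that repeat a pose let the fingers close. It gives the time, the measured TCP pose, the force, the opening and the grip force at its end, in the units of the state.
- observe(): the state, without advancing time (a new reading comes with each control period).
- grab_frame(name): name is "scene" or "side" or "wrist"; returns the picture (384x512x3 uint8, red, green, blue); there is no depth.
- get_calibration(name): a dict with "fovy" (degrees; the focal length in pixels is half the picture's height over the tangent of half this angle, whatever the lens; pixels are square), "cx", "cy" (the principal point, pixels), "k1" (the pictures are not rectified: a ray, as slopes to the right and down, at radius r is drawn at 1 + k1 r^2 times it, then the intrinsics apply), "xyz" and "rotation" of the camera in the world. Camera axes: x right, y down, z forward; pixel columns grow to the right and rows downward; lengths in m; the calibration is good to about 2 mm. A picture is of the moment at which its call begins: read the wrist's pose just before it. get_calibration takes no time and is no camera call; for the wrist camera it gives the pose at the moment of the call.
- job_done(): hands the job in; it is judged then, once.
The state is a dict: "clock": time; "qpos": joint angles; "qd": joint speeds; "joint_efforts": joint torques, N m; "position": TCP position; "tool_rot": TCP orientation; "force": force on the tool from outside, world axes, zero at the start; "moment": the same for the moment, N m; "grip_width": finger opening in m; "finger_force": force on a finger pad.
Only numpy, scipy, OpenCV 4.12 (cv2) and the standard library are available. Lean on these libraries where they do the work, as an engineer would, in place of code of your own. Each camera call takes 0.05 s, during which the arm holds its last target. There are 200 camera calls.

TASK

Close the flow cell that has the red lever: screw its clamp bolt in (clockwise from above) by the upright lever until it is snug, the flat lever then in line with the black rest on the cover, and only then fold the lever all the way down onto the rest. Leave the lever and bolt of the blue cell as they are.

Things in the scene. Friction and masses are not known exactly. Their poses are not given: they have to be found in the camera images.
- red_pivot (a point): Pivot pin of the red lever, in the steel fork on the clamp bolt, on the bolt's upright axis, 76 to 79 mm above the worktop. The frame turns with the bolt, never tilts: z up, x the level direction in which the lever folds down, y along the pin. Fork and lever eye reach 9 mm above the pin; the fork 14 mm to each side along y. Cell fixed; its cover's top is 50 mm above the worktop.
- red_bolt (a joint): Turn of the red cell's bolt, rad: grows as it is screwed in, clockwise from above; snug at 1.4, a hard stop. Starts 0.8 to 1.2 short of snug, sinks 2 mm per rad, has 0.15 N m of friction, stays where left. When snug, the lever folds toward the rest, a black rubber pad 16 x 24 mm on the cover, 60 mm from the bolt axis, top 70 mm above the worktop.
- red_lever (a joint): Fold of the red lever, rad: 0 upright (stop), grows as it leans toward x of red_pivot; 1.5 closed, nearly level on the rest (hard stop). Starts at 0 to 0.2; 0.12 N m of friction, stays where left. Upright it is a flat blade 20 mm along x, 10 mm along y, 82 mm long from the pin to its end, the outer 56 mm red plastic: pinch it there along y to turn the bolt.
- blue_tip (a point): Free end of the lever of the other flow cell, which is alike (white block, aluminium cover, base plate 150 x 80 mm, bolt 30 mm off its middle) but has a blue lever; at the start about 158 mm above the worktop. To be left alone. The two bolts stand at least 0.2 m apart.
Things that resemble listed ones, but are neither listed nor needed, are in the scene too. Leave any yellow look-alike of the part that bears red_pivot alone.

How it is judged:
On the way, in this order (a step that is already met when the one before it is completed fails the run):
1. the red cell's bolt is screwed in snug (within about 10 degrees of its stop) while its lever is still up (folded less than 40 degrees) (value of joint red_bolt above 1.22 rad and value of joint red_lever below 0.7 rad), for 0.2 s.
2. the red lever is folded closed with the bolt still snug (value of joint red_bolt above 1.22 rad and value of joint red_lever above 1.3 rad), for 0.2 s.
At the end, for the whole second after the job is handed in: The red cell's bolt is within about 10 degrees of its snug stop (red_bolt above 1.22 rad), its lever is folded to within about 11 degrees of closed (red_lever above 1.3 rad), and the end of the blue lever is within 15 mm of where it began (all of step 2 and distance of blue_tip from where it was at the start of the episode below 0.015 m); the robot touches nothing.
It fails at once if the blue cell's lever or bolt is moved (lever end more than 15 mm) (distance of blue_tip from where it was at the start of the episode above 0.015 m).
It also fails if it takes over 45 s, if anything falls off the work surface, if the arm or the gripper's body presses on something with over 40 N, if the wrist force passes 120 N, or if a joint passes its speed limit or range.

## Working session

There is one attempt and no reset: what is moved stays moved. The work goes in short steps, Python scripts to look and compute and a tool call to move; the robot and the scene stay as the last step left them, time stands still between calls to the robot, and variables do not carry over. Pictures are saved under pics/ and viewed, at most 10 in all, crops included, and the job is handed in when it is done.

Besides the shell and the picture viewer there is one more tool, called after "Call:" by a JSON object that holds its "name" and its "arguments". play_rows: Moves the arm, as the interface text tells. Its arguments: {"type":"object","properties":{"deltas":{"type":"array"},"newtons":{"type":"number"}},"required":["deltas"]}

```bash
mkdir -p pics; cat > h.py <<'E'
from workcell import *
import numpy as np, cv2
from scipy.spatial.transform import Rotation as R
def save(n,f):
    im=grab_frame(n); cv2.imwrite(f,im[:,:,::-1]); return im
def cam(n):
    c=get_calibration(n); f=192/np.tan(np.radians(c["fovy"])/2)
    return c,f,np.array(c["xyz"]),np.array(c["rotation"])
def rot(M):
    return M if M.shape==(3,3) else R.from_euler('xyz',M).as_matrix()
def ray(C,u,v):
    c,f,p,M=C; d=np.array([(u-c["cx"])/f,(v-c["cy"])/f]); s=d.copy()
    for _ in range(20): s=d/(1+c["k1"]*(s@s))
    w=rot(M)@np.array([s[0],s[1],1]); return p,w/np.linalg.norm(w)
def atz(C,u,v,z):
    p,w=ray(C,u,v); return p+w*(z-p[2])/w[2]
def proj(C,P):
    c,f,p,M=C; q=rot(M).T@(np.array(P)-p); s=q[:2]/q[2]; s=s*(1+c["k1"]*(s@s)); return s*f+[c["cx"],c["cy"]]
def tri(Cs,uvs):
    A=np.zeros((3,3));b=np.zeros(3)
    for C,(u,v) in zip(Cs,uvs):
        p,w=ray(C,u,v);Q=np.eye(3)-np.outer(w,w);A+=Q;b+=Q@p
    return np.linalg.solve(A,b)
E
python3 - <<'E'
from h import *
a=save("scene","pics/a.png");b=save("side","pics/b.png")
for n in("scene","side","wrist"):print(get_calibration(n))
print(observe())
E
```

```text
{'fovy': 53.873294317793345, 'cx': 257.85543084565273, 'cy': 191.9288433680058, 'k1': 0.005174705715467351, 'xyz': array([0.23929682, 1.0089094 , 0.7558208 ]), 'rotation': array([-2.04684092e+00, -2.62699750e-03, -2.94112777e+00])}
{'fovy': 48.394369787897645, 'cx': 260.75131019932445, 'cy': 190.19283572582768, 'k1': -0.1629537455001366, 'xyz': array([-0.01435667,  0.84366164,  0.98372101]), 'rotation': array([-2.21287603, -0.00809436, -2.68061327])}
{'fovy': 69.88818470537734, 'cx': 252.08935538149248, 'cy': 189.60893344035546, 'k1': -0.05546880964595148, 'xyz': array([ 0.34390993, -0.52837262,  0.37319551]), 'rotation': array([ 2.81186713e+00,  4.20429639e-04, -1.12550627e+00])}
{'clock': 0.1, 'qpos': array([ 1.05576701,  0.52196   , -0.03634143,  1.59991737,  0.02117997,
        1.02112649, -0.11283198]), 'qd': array([-0.00018091, -0.00247938,  0.00192358, -0.00239446,  0.00223152,
        0.0011789 , -0.00265551]), 'joint_efforts': array([ 3.67809567e-03, -9.28500438e+01,  1.98377721e+00, -3.70535159e+01,
        1.81121752e-02,  5.30048113e-03,  2.33449202e-05]), 'position': array([ 0.26879464, -0.56391885,  0.23079169]), 'tool_rot': array([-3.14056652e+00,  4.80970312e-05,  4.44787443e-01]), 'force': array([ 0.34583689, -0.50646002, -0.24914089]), 'moment': array([-0.00343164, -0.02018511, -0.02718165]), 'finger_force': 0.0, 'grip_width': 0.08522717687416892}
```

View pics/a.png

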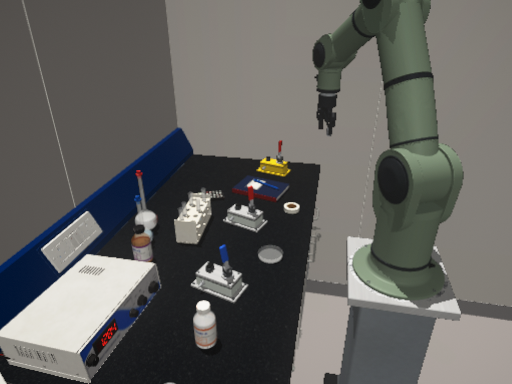

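View pics/b.png

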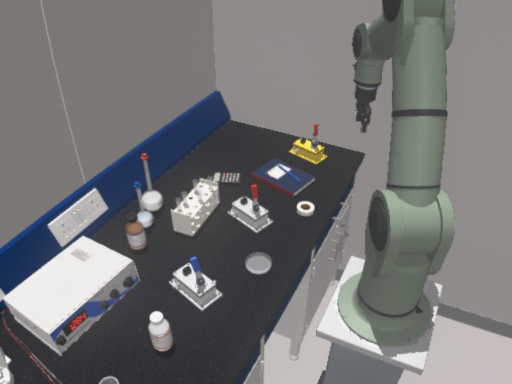

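The red-lever white cell is at about (246,215) in scene and (251,212) in side, with the lever tip at about (250,188) and (254,186). The yellow look-alike stands farther off. Next I enlarge both crops and locate the red lever.

```bash
python3 - <<'E'
from h import *
a=cv2.imread("pics/a.png");b=cv2.imread("pics/b.png")
z=lambda i,x,y:cv2.resize(i[y:y+64,x:x+64],None,fx=6.2,fy=6.2,interpolation=cv2.INTER_CUBIC)
cv2.imwrite("pics/c.png",np.hstack([z(a,214,174),z(b,220,174)]))
A,B=cam("scene"),cam("side")
print(tri([A,B],[(250,188),(254.5,186)]),tri([A,B],[(226,257-0),(196,265)]))
print(atz(A,251,210,.078),atz(B,256,208,.078))
for n,i in(("A",a),("B",b)):
  x0,y0=(214,174) if n=="A" else (220,174)
  h=cv2.cvtColor(i,cv2.COLOR_BGR2HSV)[y0:y0+64,x0:x0+64]
  m=((h[...,0]<8)|(h[...,0]>172))&(h[...,1]>150)&(h[...,2]>60)
  ys,xs=np.nonzero(m);print(n,[(y+y0,xs[ys==y].min()+x0,xs[ys==y].max()+x0) for y in np.unique(ys)])
E
```

```text
[ 0.50661149 -0.17367239  0.14650072] [0.49431972 0.19831524 0.12115247]
[ 0.49524372 -0.13633643  0.078     ] [ 0.48771115 -0.14787002  0.078     ]
A [(np.int64(186), np.int64(251), np.int64(251)), (np.int64(187), np.int64(248), np.int64(251)), (np.int64(188), np.int64(248), np.int64(252)), (np.int64(189), np.int64(232), np.int64(252)), (np.int64(190), np.int64(233), np.int64(252)), (np.int64(191), np.int64(232), np.int64(252)), (np.int64(192), np.int64(234), np.int64(253)), (np.int64(193), np.int64(239), np.int64(255)), (np.int64(194), np.int64(244), np.int64(257)), (np.int64(195), np.int64(248), np.int64(264)), (np.int64(196), np.int64(248), np.int64(266)), (np.int64(197), np.int64(248), np.int64(273)), (np.int64(198), np.int64(248), np.int64(275)), (np.int64(199), np.int64(249), np.int64(275)), (np.int64(200), np.int64(270), np.int64(275)), (np.int64(201), np.int64(274), np.int64(275))]
B [(np.int64(184), np.int64(255), np.int64(255)), (np.int64(185), np.int64(252), np.int64(256)), (np.int64(186), np.int64(251), np.int64(256)), (np.int64(187), np.int64(251), np.int64(256)), (np.int64(188), np.int64(252), np.int64(256)), (np.int64(189), np.int64(252), np.int64(256)), (np.int64(190), np.int64(252), np.int64(256)), (np.int64(191), np.int64(253), np.int64(256)), (np.int64(192), np.int64(253), np.int64(256)), (np.int64(193), np.int64(253), np.int64(256)), (np.int64(194), np.int64(253), np.int64(256)), (np.int64(195), np.int64(253), np.int64(256)), (np.int64(196), np.int64(253), np.int64(256)), (np.int64(197), np.int64(253), np.int64(253))]
```

View pics/c.png

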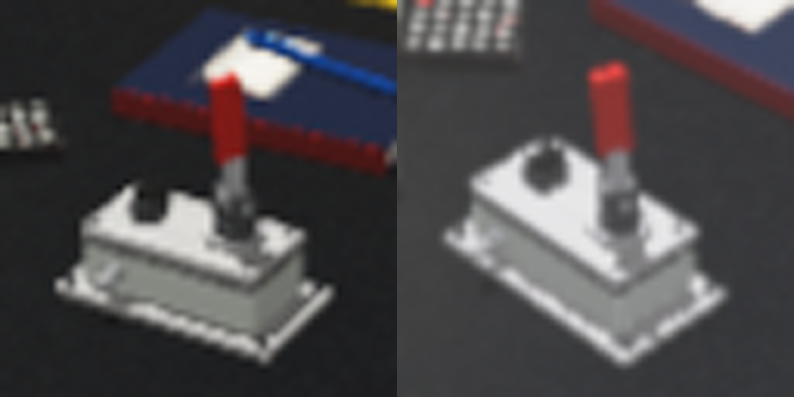

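The enlarged crop shows the lever nearly upright. The pivot is at about scene (252,205) and side (256,206), and the black rest is to the left at scene (238,206) and side (244,201). I'll work out the approximate geometry, then look from close by.

```bash
python3 - <<'E'
from h import *
A,B=cam("scene"),cam("side")
piv=(atz(A,251.8,205.5,.079)+atz(B,255.8,206.5,.079))/2
rest=(atz(A,238.2,205,.07)+atz(B,244,201,.07))/2
print(piv,rest,tri([A,B],[(251.8,205.5),(255.8,206.5)]),tri([A,B],[(238.2,205),(244,201)]))
d=rest-piv;print(np.hypot(*d[:2]),np.arctan2(d[1],d[0]))
print("tip",tri([A,B],[(250,187.3),(254,185.3)]))
s=observe();M=rot(s["tool_rot"]);C=cam("wrist")
print("cam in tool",M.T@(C[2]-s["position"]),M.T@rot(C[3]))
E
```

```text
[ 0.49521626 -0.16045001  0.079     ] [ 0.54955494 -0.17414149  0.07      ] [ 0.49229369 -0.15006469  0.08570495] [ 0.55112457 -0.17737956  0.06733026]
0.05603703041452887 -0.2468278241637149
tip [ 0.50594777 -0.1693578   0.15189814]
cam in tool [ 8.30942245e-02  8.57731502e-05 -1.42407981e-01] [[ 5.02632109e-04 -9.46146635e-01 -3.23738001e-01]
 [ 9.99999690e-01  2.79467754e-04  7.35824890e-04]
 [-6.05723911e-04 -3.23738271e-01  9.46146482e-01]]
```

Call:
{"name": "play_rows", "arguments": {"deltas": [[0.07,-0.05,-0.14,0,0,0,0],[0.15,-0.11,-0.14,0,0,-0.03,0],[0.23,-0.165,-0.14,0,0,-0.06,0],[0.31,-0.22,-0.14,0,0,-0.09,0],[0.39,-0.28,-0.14,0,0,-0.12,0],[0.47,-0.335,-0.14,0,0,-0.146,0],[0.55,-0.395,-0.14,0,0,-0.146,0],[0.63,-0.45,-0.14,0,0,-0.146,0],[0.7,-0.5,-0.14,0,0,-0.146,0],[0.75,-0.538,-0.14,0,0,-0.146,0]]}}

```text
clock: 1.1
position: [0.4926, -0.1572, 0.3013]
tool_rot: [-3.141, -0.0, 0.752]
force: [0.0, -0.8, -0.3]
grip_width: 0.0853
finger_force: 0.0
```

Call:
{"name": "play_rows", "arguments": {"deltas": [[0,0,0,0,0,0,0],[0,0,0,0,0,0,0]]}}

```text
clock: 1.3
position: [0.4918, -0.1594, 0.301]
tool_rot: [-3.141, 0.0, 0.752]
force: [0.2, -1.2, 0.4]
grip_width: 0.0849
finger_force: 0.0
```

```bash
python3 - <<'E'
from h import *
import pickle
C=cam("wrist");pickle.dump(C,open("C1.pkl","wb"))
i=save("wrist","pics/d.png");s=observe();print(s["position"],s["tool_rot"],s["qpos"],s["clock"])
print(proj(C,[.494,-.155,.078]))
cv2.imwrite("pics/d2.png",cv2.resize(cv2.imread("pics/d.png"),(784,588),interpolation=cv2.INTER_CUBIC))
E
```

```text
[ 0.49138039 -0.16039873  0.30105801] [-3.14123459e+00  5.67197024e-04  7.50397824e-01] [ 0.43505391  0.28776312 -0.29420112  1.78181303  0.09339375  1.08618647
 -0.71175585] 1.35
[250.78083226 156.93305064]
```

View pics/d2.png

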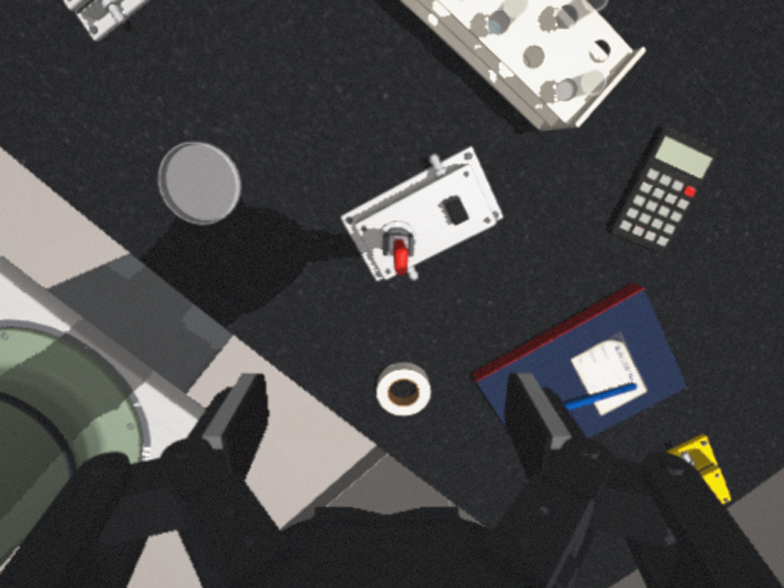

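The wrist view (784 wide) shows the red fork at about (398,240), the rest at (456,210) and the red tip at (401,262). I'll zoom in on it for the blade direction.

```bash
python3 - <<'E'
from h import *
import pickle
C=pickle.load(open("C1.pkl","rb"));d=cv2.imread("pics/d.png")
cv2.imwrite("pics/e.png",cv2.resize(d[92:188,215:335],None,fx=6.25,fy=6.25,interpolation=cv2.INTER_CUBIC))
k=512/784
p=atz(C,398*k,243*k,.078);r=atz(C,456*k,210*k,.07);t=atz(C,401*k,262*k,.15)
print(p,r,t);e=r-p;print(np.hypot(*e[:2]),np.arctan2(e[1],e[0]))
E
```

```text
[ 0.50069012 -0.16568721  0.078     ] [ 0.55616429 -0.18391499  0.07      ] [ 0.50228552 -0.16446182  0.15      ]
0.05839208228053307 -0.31746778979271256
```

View pics/e.png

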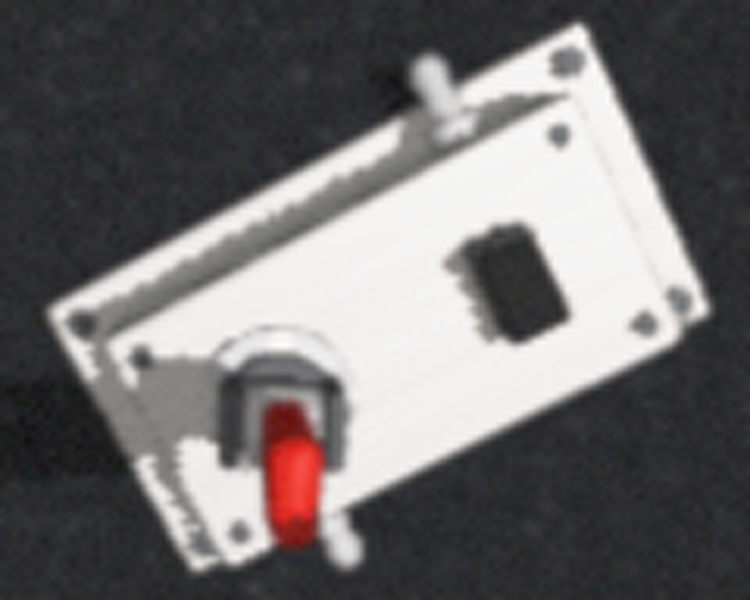

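```bash
python3 - <<'E'
from h import *
import pickle
C=pickle.load(open("C1.pkl","rb"))
g=lambda x,y,z:atz(C,215+x/6.25,92+y/6.25,z)
r=g(522,282,.07);print("rest",r,"bolt from rest",r[:2]-.06*np.array([np.cos(-.33),np.sin(-.33)]))
print("fork top mid",g(284,405,.082),g(284,420,.082))
for z in(.157,.16):print("tip",g(293,490,z))
e=g(575,95,.05)-g(110,340,.05);print(np.arctan2(e[1],e[0]))
e=g(685,335,.05)-g(240,560,.05);print(np.arctan2(e[1],e[0]))
E
```

```text
rest [ 0.55685996 -0.18460739  0.07      ] bolt from rest [ 0.50009742 -0.16516481]
fork top mid [ 0.5036021  -0.16372419  0.082     ] [ 0.50123541 -0.16598385  0.082     ]
tip [ 0.50405005 -0.16244695  0.157     ]
tip [ 0.50455783 -0.1618199   0.16      ]
-0.3337186687450888
-0.33048941041017393
```

Call:
{"name": "play_rows", "arguments": {"deltas": [[0.015,0.021,0.08,0,0,0,0],[0.015,0.021,0.17,0,0,0,0],[0.015,0.021,0.26,0,0,0,0],[0.015,0.021,0.34,0,0,0,0.3],[0.015,0.021,0.378,0,0,0,0.5],[0.015,0.021,0.378,0,0,0,0.6]], "newtons": 40}}

```text
clock: 1.95
position: [0.5024, -0.1635, 0.1099]
tool_rot: [-3.138, 0.003, 0.749]
force: [-0.5, -0.2, 0.5]
grip_width: 0.0441
finger_force: 0.0
```

```bash
python3 - <<'E'
from h import *
C=cam("wrist");i=save("wrist","pics/f.png");s=observe();print(s["position"],s["grip_width"],s["clock"])
P=np.array([.501,-.165,.078]);print(proj(C,P),proj(C,P+[.0035,.003,.08]),proj(C,P+[.0027,.0023,.055]))
E
```

```text
[ 0.5034156  -0.16348366  0.11174819] 0.03616385852480653 2.0
[252.37944093 223.88639234] [252.41705277 297.73180865] [252.45301545 265.47809384]
```

View pics/f.png

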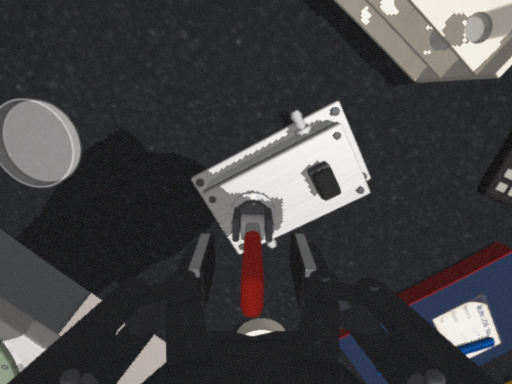

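The red blade is centred between the fingers at (252,275), in line with the tool's x axis. Closing now.

Call:
{"name": "play_rows", "arguments": {"deltas": [[0,0,0,0,0,0,1],[0,0,0,0,0,0,1],[0,0,0,0,0,0,1],[0,0,0,0,0,0,1]], "newtons": 50}}

```text
clock: 2.4
position: [0.5043, -0.1625, 0.1137]
tool_rot: [3.141, -0.0, 0.75]
force: [-4.7, 4.7, 6.5]
grip_width: 0.0095
finger_force: 51.0
```

Call:
{"name": "play_rows", "arguments": {"deltas": [[0,0.0005,0.0005,0,0,0.06,1],[0,0.001,0.001,0,0,0.12,1],[-0.0005,0.002,0.0015,0,0,0.18,1],[-0.001,0.003,0.002,0,0,0.24,1],[-0.001,0.0035,0.0025,0,0,0.3,1],[-0.0015,0.004,0.003,0,0,0.36,1],[-0.002,0.0045,0.0035,0,0,0.42,1],[-0.003,0.005,0.004,0,0,0.48,1],[-0.003,0.005,0.0043,0,0,0.48,1]]}}

```text
clock: 3.3
position: [0.5053, -0.1671, 0.1117]
tool_rot: [3.14, -0.003, -0.261]
force: [-2.5, -8.1, 6.4]
grip_width: 0.0093
finger_force: 51.2
```

```bash
python3 - <<'E'
from h import *
s=observe();print(s["position"],s["tool_rot"],s["force"],s["moment"],s["grip_width"])
E
```

```text
[ 0.50533415 -0.16712701  0.11170172] [ 3.14014778e+00 -2.54727737e-03 -2.60693708e-01] [-2.52511769 -8.05242283  6.42375327] [-2.24464391  0.77595441 -0.10292661] 0.009336660141850216
```

Call:
{"name": "play_rows", "arguments": {"deltas": [[0,0,0,0,0,0.02,1],[0,0,0,0,0,0.035,1],[0,0,0,0,0,0.05,1],[0,0,0,0,0,0.05,1]]}}

```text
clock: 3.7
position: [0.5052, -0.1673, 0.1117]
tool_rot: [3.14, -0.003, -0.361]
force: [-2.7, -10.2, 4.6]
grip_width: 0.0093
finger_force: 51.5
```

```bash
python3 - <<'E'
from h import *
s=observe();print(s["position"],s["tool_rot"],s["force"],s["moment"],s["grip_width"])
E
```

```text
[ 0.50524245 -0.16731206  0.11171793] [ 3.14032563e+00 -2.66344669e-03 -3.61385349e-01] [ -2.72245138 -10.16451519   4.62737828] [-2.54839161  0.7504143   0.51738399] 0.009335005752670508
```

Call:
{"name": "play_rows", "arguments": {"deltas": [[0,0,0,0,0,0,0.4],[0,0,0,0,0,0,0.2],[0,0,0,0,0,0,0.2],[0,0,-0.06,0,0,0,0.2],[0,0,-0.13,0,0,0,0.2],[-0.08,0,-0.13,0,0,0,0.4],[-0.12,0,-0.13,0,0,0,1],[-0.12,0,-0.13,0,0,0,1],[-0.12,0,-0.13,0,0,0,1],[-0.12,0,-0.13,0,0,0,1]]}}

```text
clock: 4.7
position: [0.4495, -0.1445, 0.1752]
tool_rot: [-3.141, -0.001, -0.359]
force: [0.4, -0.1, -0.4]
grip_width: -0.0001
finger_force: 0.0
```

```bash
python3 - <<'E'
from h import *
C=cam("wrist");i=save("wrist","pics/g.png");s=observe();print(s["position"],s["tool_rot"],s["moment"],s["grip_width"],s["clock"])
P=np.array([.501,-.165,.076]);print(proj(C,P),proj(C,P+[.004,-.001,.08]))
E
```

```text
[ 0.44945675 -0.14452091  0.17510791] [-3.14152820e+00 -3.16166783e-04 -3.59577837e-01] [-0.02949566 -0.00069102  0.00395306] -8.932309725523946e-05 4.75
[252.95691686 130.02466217] [252.60817989 138.8440604 ]
```

View pics/g.png

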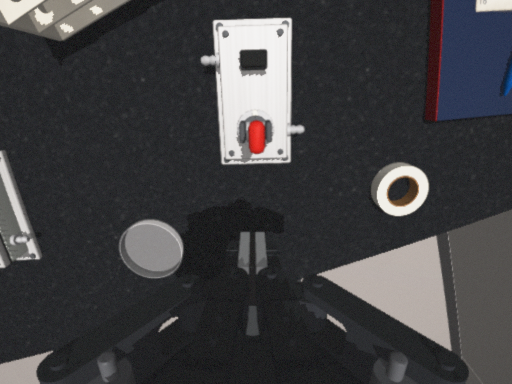

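The picture confirms it: the upright lever at (257,137) is in line with the rest at (253,59), so the bolt is snug. Folding next.

Call:
{"name": "play_rows", "arguments": {"deltas": [[0,0,0.05,0,0,0,1],[0,0,0.087,0,0,0,1],[0.04,0,0.087,0,0,0,1],[0.07,0,0.087,0,0,0,1],[0.09,0,0.087,0,0,0,1],[0.107,0,0.09,0,0,0,1],[0.124,0,0.093,0,0,0,1],[0.14,0,0.1,0,0,0,1],[0.154,0,0.108,0,0,0,1],[0.154,0,0.108,0,0,0,1]]}}

```text
clock: 5.75
position: [0.5214, -0.1715, 0.1205]
tool_rot: [3.142, 0.0, -0.359]
force: [-0.2, 0.3, 0.6]
grip_width: 0.0002
finger_force: 0.0
```

Call:
{"name": "play_rows", "arguments": {"deltas": [[0.012,0,0.011,0,0,0,1],[0.024,0,0.023,0,0,0,1],[0.03,0,0.033,0,0,0,1],[0.035,0,0.042,0,0,0,1],[0.039,0,0.05,0,0,0,1],[0.042,0,0.057,0,0,0,1],[0.042,0,0.057,0,0,0,1]]}}

```text
clock: 6.45
position: [0.5404, -0.1788, 0.0921]
tool_rot: [3.141, 0.001, -0.359]
force: [-0.3, 0.4, 0.2]
grip_width: 0.0004
finger_force: 0.1
```

```bash
python3 - <<'E'
from h import *
C=cam("wrist");i=save("wrist","pics/h.png");s=observe();print(s["position"],s["force"],s["moment"])
b=save("side","pics/s2.png");x=cv2.resize(b[150:246,210:306],(384,384),interpolation=cv2.INTER_CUBIC)
cv2.imwrite("pics/i.png",np.hstack([cv2.resize(i,(410,384)) if 0 else i[:,120:400],x])[:,:,::-1])
E
```

```text
[ 0.54015711 -0.17884971  0.0923434 ] [-0.86351896 -0.13656822  0.16400873] [ 0.00998982  0.01567302 -0.02195807]
```

View pics/i.png

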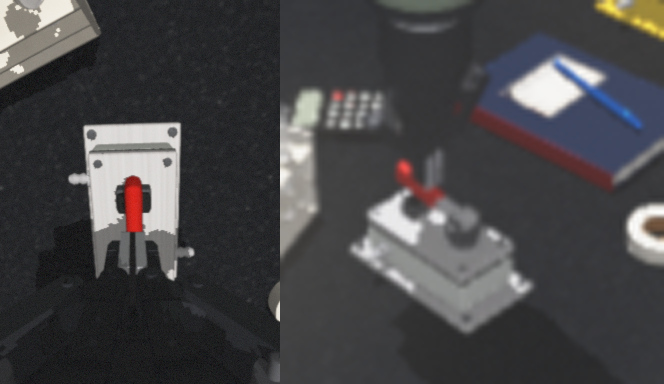

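The lever is mostly folded and still lies over the rest, with the bolt's direction unchanged. I press down further in small steps.

Call:
{"name": "play_rows", "arguments": {"deltas": [[0.002,0,0.004,0,0,0,1],[0.004,0,0.008,0,0,0,1],[0.004,0,0.008,0,0,0,1]]}}

```text
clock: 6.85
position: [0.5422, -0.1795, 0.0885]
tool_rot: [3.142, 0.001, -0.36]
force: [-2.0, 0.1, 5.9]
grip_width: 0.0002
finger_force: 2.6
```

Call:
{"name": "play_rows", "arguments": {"deltas": [[0,0,0.003,0,0,0,1],[0,0,0.006,0,0,0,1],[0,0,0.006,0,0,0,1]]}}

```text
clock: 7.15
position: [0.5431, -0.1799, 0.0865]
tool_rot: [-3.141, -0.002, -0.36]
force: [-2.9, 0.2, 17.0]
grip_width: -0.0
finger_force: 8.8
```

Call:
{"name": "play_rows", "arguments": {"deltas": [[0,0,-0.05,0,0,0,1],[0,0,-0.13,0,0,0,1],[-0.05,0,-0.2,0,0,0,1],[-0.15,0,-0.22,0,0,0,1],[-0.2,0,-0.22,0,0,0,1],[-0.2,0,-0.22,0,0,0,1]]}}

```text
clock: 7.75
position: [0.4463, -0.1436, 0.1963]
tool_rot: [-3.141, 0.0, -0.359]
force: [0.8, -0.2, -0.1]
grip_width: -0.0001
finger_force: 0.0
```

```bash
python3 - <<'E'
from h import *
C=cam("wrist");i=save("wrist","pics/j.png");s=observe();print(s["position"],s["force"],s["clock"])
b=save("side","pics/s3.png");x=cv2.resize(b[170:234,214:278],(384,384),interpolation=cv2.INTER_CUBIC)
cv2.imwrite("pics/k.png",np.hstack([i[:,80:460],x])[:,:,::-1])
P=np.array([.501,-.165,.0755]);d=np.array([np.cos(-.33),np.sin(-.33),0])
A=cam("side")
for th in(1.2,1.3,1.5):
  q=P+.082*np.sin(th)*d+[0,0,.082*np.cos(th)];print(th,proj(C,q),(proj(A,q)-[214,170])*6+[380,0])
E
```

```text
[ 0.44807756 -0.14402865  0.19627118] [ 0.38202053 -0.46220289  0.42089491] 7.8
1.2 [249.78541369  25.40589664] [532.52524231 107.7451477 ]
1.3 [249.76022429  24.20943746] [529.80525266 116.64557927]
1.5 [249.80813482  25.33552083] [527.21066954 136.79128592]
```

View pics/k.png

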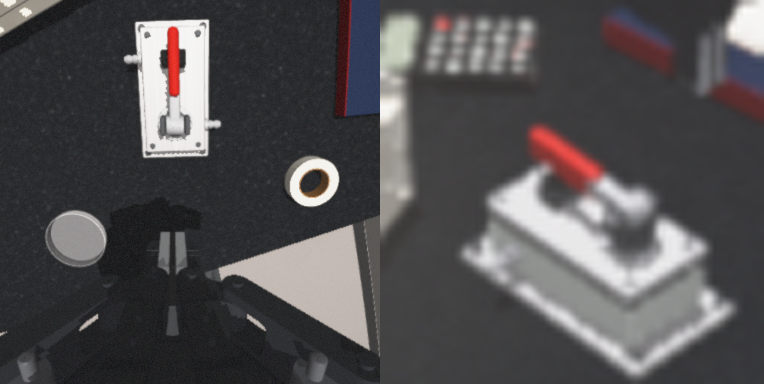

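The lever lies level on the rest and in line with it. Its end is at about (535,140) in the side crop, which matches the 137 predicted for 1.5 rad. The 17 N reaction also points to the stop. The gripper is clear.

```bash
python3 -c "
from workcell import *
print(job_done())"
```

```text
the job is handed in; nothing more can be done
None
```

The red cell's bolt is screwed in snug and its lever folded closed onto the rest, the blue cell was not touched, and I handed the job in at about 8 s; no verdict came back.

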